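Refit a tea tin's nested lids, then raise the outer lid alone

ROBOT

A 7-joint arm with a two-finger parallel gripper is mounted at the origin on the work surface. World frame = base frame: x ahead of the robot, y to its left, z up, the work surface at z = 0. Lengths are in m, angles in rad, forces in N, time in s.
With the tool pointing down it reaches from about 0.425 to 0.95 m from the base axis. Payload 4.7 kg.
Tool frame: the origin (TCP) lies on the centre line of the jaws, within the pads' length; the fingertips stand robot.nose_length ahead of it and the grasp point (between the pads) lies 8 mm behind it (robot.nose_length is the distance from the TCP to the fingertips, in m); z points along the fingers, y is the line along which they close (so a half turn about z gives the same grasp; the last joint's range is limited). The gripper opens to 85 mm and grips with 20 to 120 N. Pads are 22 mm wide; open, the fingers measure 114 mm over their backs; the gripper's body (76 mm by 85 mm) begins 54 mm behind the grasp point. The pads swing forward as they close: fully open they stand 13 mm farther back than shut.
Start: joints at [1.252, 0.469, -0.049, 1.532, 0.024, 1.141, -0.082], TCP at [0.193, -0.647, 0.242] pointing down, gripper open.
Joint ranges: [-2.59, 2.59], [-0.33, 1.99], [-1.39, 1.29], [0.1, 2.45], [-1.04, 4.18], [0.21, 1.99], [-2.66, 2.66]. Speed limits (rad/s): [2.57, 2.57, 3.14, 3.14, 3.14, 3.14, 3.14].

INTERFACE

Orientations are given as [roll, pitch, yaw] about the fixed x, y, z axes, in that order (R = Rz(yaw) Ry(pitch) Rx(roll)).
In Python, from plant import robot gives the robot as it stands. Calls block until the motion is done:
- robot.goto(position, orientation): joint-space move of the TCP to a pose.
- robot.move_straight(position, vel=0.15, attitude=None, contact_N=None): straight line of the TCP; attitude=None keeps the orientation; vel is the mean speed in m/s. With contact_N (N) it stops when the force on the tool has changed by that much, and returns True; else False.
- robot.move_joints(angles): joint-space move.
- robot.grip(opening, strength=None): opening from 0.0 (shut) to 1.0 (fully open); strength is the grip in N (None keeps the last); returns when the fingers have stopped.
- robot.sleep(seconds).
- robot.inverse_kinematics(position, orientation): joint angles nearest the present ones, or None.
- robot.sense(): the state.
- robot.grab_frame(name): name is "scene" or "top" or "wrist"; returns a dict with "image" (384x512x3 uint8, red, green, blue), "range_z" (384x512 float32, m along the optical axis (not along the pixel's ray), 0 where there is no reading), "fx", "fy", "cx", "cy" (pixels), "R" (3x3) and "t" (3): a world point X has camera coordinates R X + t. Camera axes: x right, y down, z forward; pixel columns grow to the right and rows downward; lengths in m; the calibration is good to about 2 mm. A picture is of the moment at which its call begins.
A pose or a line that the arm cannot do raises robot.IKError and nothing moves.
- robot.close_job(): hands the job in; it is judged then, once.
The state is a dict: "t": time; "joint_pos": joint angles; "joint_velocities": joint speeds; "effort": joint torques, N m; "tcp_pos": TCP position; "tcp_rot": TCP orientation; "wrist_force": force on the tool from outside, world axes, zero at the start; "torque": the same for the moment, N m; "opening": opening from 0.0 (shut) to 1.0 (fully open); "gripper_force": force on a finger pad.
Only numpy, scipy, OpenCV 4.12 (cv2) and the standard library are available. Lean on these libraries where they do the work, as an engineer would, in place of code of your own. Each camera call takes 0.05 s, during which the arm holds its last target. There are 200 camera calls.

TASK

Check that the open tea tin seals: pick up its two nested lids together from the cork trivet by the inner lid's black knob, lower them onto the tin until the inner lid is fully home before letting go, and leave the pair sitting there untouched for a moment. Then take the outer lid by its wooden collar and lift it straight up and completely clear of the black knob, leaving the inner lid seated and undisturbed, and finish while still holding the outer lid level and still above the tin. Do not push the tin about, and leave the other things on the worktop alone.

Things in the scene. Friction and masses are not known exactly. Their poses are not given: they have to be found in the camera images.
- trivet: Round cork trivet, 150 mm across and 10 mm thick, fixed to the worktop; origin at the centre of its underside. The nested lids start standing on it.
- tin: Open-topped round tea tin, dark teal, 96 mm outside diameter, 88 mm inside diameter, 90 mm high, about 0.5 kg, loose and upright on the worktop; origin at the centre of its underside, z up.
- tin_rim (a point): Centre of the tin's mouth, level with the top of the rim, 90 mm above the tin's origin.
- inner_lid: Inner lid, 0.18 kg: dark rubber plug (84 mm across, 16 mm deep, tapering to 72 mm below), steel flange on it (100 mm across, 4 mm thick), upright central steel stem (20 mm thick) ending in a black knob (24 mm thick). Origin: centre of the plug's underside, z up; flange top at 20 mm, knob from 50 to 80 mm above it. Home in the tin, the flange rests on the rim.
- inner_seat (a point): Centre of the flange's underside on the inner lid, 16 mm above the inner lid's origin; it coincides with tin_rim when the inner lid is home (the inner lid's origin is then 74 mm above the tin's).
- knob_top (a point): Centre of the top of the black knob, 80 mm above the inner lid's origin.
- outer_lid: Outer lid, 0.15 kg: shallow teal cap (114 mm outside, 106 mm inside diameter) with an upright pale wooden collar in the middle (44 mm outside, 28 mm tall, 33 mm bore), through which the inner lid's stem and knob stick up. Origin: centre of the skirt's lower edge, z up; underside of the cap's top at 12 mm, its upper face at 16 mm, collar from 16 to 44 mm.
- collar_top (a point): Centre of the collar's top face, 44 mm above the outer lid's origin. Nested, the cap just rests on the inner flange (its origin 8 mm above the inner lid's, 3 mm loose sideways) and 28 mm of knob stands above the collar: lifting the knob carries both lids, lifting the collar the outer lid alone; raised 72 mm, its skirt is level with the knob's top.
- coffee_tin: Bystander: closed cream tin with a steel lid, 95 mm diameter, 120 mm high; origin at the centre of its underside.
- mug: Bystander: white mug, 82 mm diameter, 92 mm high, handle at its +y; origin at the centre of its underside.
- bowl: Bystander: blue bowl, 130 mm diameter, 55 mm high; origin at the centre of its underside.
- salt_pot: Bystander: turned wooden salt pot, 46 mm diameter, 72 mm high; origin at the centre of its underside.
- honey_jar: Bystander: amber jar with a brass cap, 68 mm diameter, 100 mm high; origin at the centre of its underside.
- spoon: Bystander: wooden spoon, 200 mm long, lying along its x axis at the far side of the worktop.

How it is judged:
By the outcome, as a careful person would: the job done as asked, in the order asked, and still so for the second after the job is handed in, while the arm keeps its last pose, push and grip.
It also fails if it takes over 54 s, if anything falls off the work surface, if the arm or the gripper's body presses on something with over 40 N, if the wrist force passes 120 N, or if a joint passes its speed limit or range.

## Working session

There is one attempt and no reset: what is moved stays moved. The work goes in short steps, each a Python script; the robot and the scene stay as the last script left them, time stands still between calls to the robot, and variables do not carry over. Pictures are saved under pics/ and viewed, at most 10 in all, crops included, and the job is handed in when it is done.

```bash
ls; mkdir -p pics
python3 - <<'E'
from plant import robot
import cv2,numpy as np,pickle
s=robot.sense();print({k:np.round(v,3) for k,v in s.items()},robot.nose_length)
for n in("scene","top"):
    f=robot.grab_frame(n);pickle.dump(f,open(f'pics/{n}.pkl','wb'))
    cv2.imwrite(f'pics/{n}.png',cv2.resize(f['image'][:,:,::-1],(800,600)))
    print(n,f['fx'],f['cx'],f['cy'],np.round(-f['R'].T@f['t'],3),np.round(f['R'],2).tolist())
E
```

```text
pics
{'t': np.float64(0.0), 'joint_pos': array([ 1.252,  0.469, -0.049,  1.534,  0.024,  1.141, -0.082]), 'joint_velocities': array([-0.002,  0.   , -0.   ,  0.   ,  0.001, -0.001,  0.   ]), 'effort': array([ 0.0000e+00, -5.1031e+01, -4.6000e-02, -2.3771e+01,  1.1000e-02,
        8.0000e-03,  0.0000e+00]), 'tcp_pos': array([ 0.193, -0.646,  0.241]), 'tcp_rot': array([-3.14,  0.  ,  0.29]), 'wrist_force': array([0.089, 0.071, 0.105]), 'torque': array([ 0.065,  0.039, -0.004]), 'gripper_force': np.float64(0.0), 'opening': np.float64(1.001)} 0.011
scene 469.89492603923605 246.80142778254415 196.06588086982225 [ 1.745 -0.584  0.982] [[0.46, 0.89, -0.0], [0.51, -0.26, -0.82], [-0.73, 0.38, -0.57]]
top 382.47643660183013 259.3897845367286 192.9757321617785 [ 0.34  -0.009  1.357] [[0.05, -1.0, -0.0], [-0.97, -0.04, -0.22], [0.22, 0.01, -0.98]]
```

View pics/scene.png

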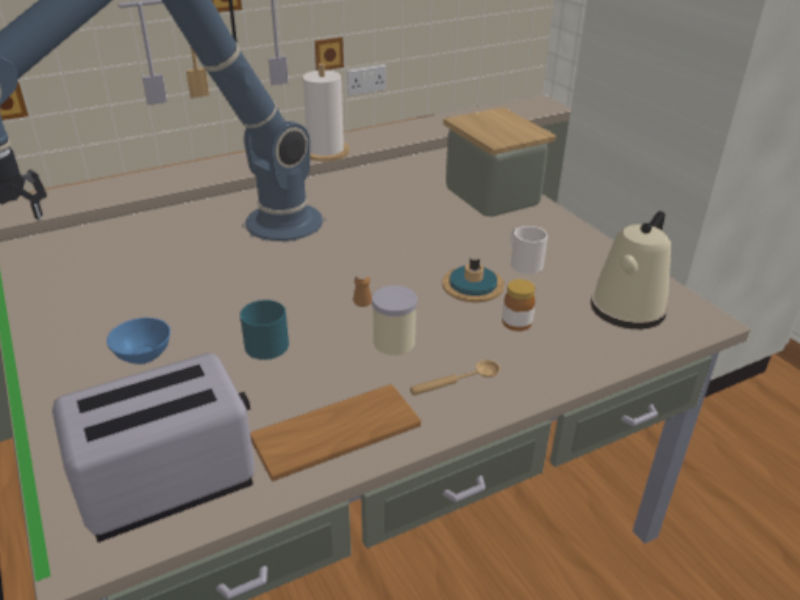

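View pics/top.png

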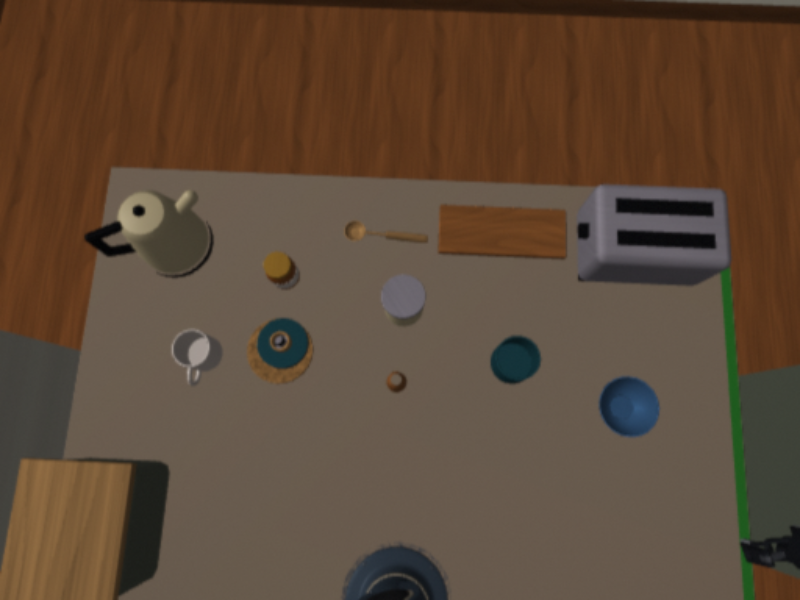

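The scene view shows the lids on the trivet at (473,280) and the open tin at (265,330). In the top view they are at (280,343) and (515,360). Next I backproject them using depth.

```bash
cat > h.py <<'E'
import numpy as np,pickle,cv2
def cloud(f):
    v,u=np.mgrid[:384,:512];z=f['range_z'].astype(float)
    P=np.stack([(u-f['cx'])/f['fx']*z,(v-f['cy'])/f['fy']*z,z],-1)
    W=(P-f['t'])@f['R'];W[z<=0]=np.nan;return W
def circ(p):
    A=np.c_[2*p[:,:2],np.ones(len(p))];c=np.linalg.lstsq(A,(p[:,:2]**2).sum(1),rcond=None)[0]
    return c[:2],np.sqrt(c[2]+c[:2]@c[:2])
def ransac(p,r,tol=.003,n=3000):
    """centre of a circle of known radius r"""
    g=np.random.default_rng(0);best=(0,None)
    for _ in range(n):
        c,R=circ(p[g.choice(len(p),3,False)])
        if abs(R-r)>.005: continue
        m=abs(np.linalg.norm(p[:,:2]-c,axis=1)-r)<tol
        if m.sum()>best[0]:best=(m.sum(),m)
    c,R=circ(p[best[1]]);return c,R,best[0]
E
python3 - <<'E'
from h import *
for n,pts in(("top",dict(lid=(279,341),tin=(515,360),coffee=(403,297),salt=(396,381),honey=(279,267),mug=(190,350),bowl=(630,407))),("scene",dict(lid=(474,262),tin=(265,330)))):
    f=pickle.load(open(f'pics/{n}.pkl','rb'));W=cloud(f)
    for k,(u,v) in pts.items(): print(n,k,np.round(W[int(v*.64),int(u*.64)],3))
    c=W[int(pts['tin'][1]*.64),int(pts['tin'][0]*.64)]
    d=np.linalg.norm(W[...,:2]-c[:2],axis=-1);w=W[(d<.09)&(W[...,2]>.082)&(W[...,2]<.1)]
    print('rim',len(w),np.round(w[:,2].mean(),3),circ(w),ransac(w,.046,.004))
    c=W[int(pts['lid'][1]*.64),int(pts['lid'][0]*.64)]
    d=np.linalg.norm(W[...,:2]-c[:2],axis=-1)
    for a,b in((.02,.045),(.045,.055),(.055,.07),(.07,.08),(.08,.1)):
        w=W[(d<.06)&(W[...,2]>a)&(W[...,2]<b)];print(a,len(w),np.round(np.c_[w.min(0),w.max(0)],3).tolist() if len(w) else'')
E
```

```text
top lid [0.529 0.285 0.059]
top tin [ 0.519 -0.242 -0.001]
top coffee [0.626 0.018 0.119]
top salt [0.46  0.025 0.002]
top honey [0.688 0.291 0.101]
top mug [0.505 0.498 0.008]
top bowl [ 0.425 -0.499  0.006]
rim 130 0.09 (array([ 0.51314604, -0.23394887]), np.float64(0.045744841080575416)) (array([ 0.51314604, -0.23394887]), np.float64(0.045744841080575416), np.int64(130))
0.02 718 [[0.474, 0.586], [0.225, 0.337], [0.021, 0.045]]
0.045 22 [[0.509, 0.547], [0.261, 0.299], [0.045, 0.054]]
0.055 83 [[0.511, 0.552], [0.261, 0.303], [0.055, 0.068]]
0.07 8 [[0.519, 0.54], [0.271, 0.285], [0.07, 0.08]]
0.08 3 [[0.521, 0.532], [0.27, 0.274], [0.084, 0.09]]
scene lid [0.537 0.276 0.083]
scene tin [ 0.554 -0.247  0.074]
rim 151 0.087 (array([ 0.51489298, -0.23627986]), np.float64(0.04546464735627424)) (array([ 0.51494243, -0.23648031]), np.float64(0.045607232193876496), np.int64(138))
0.02 381 [[0.477, 0.595], [0.222, 0.334], [0.02, 0.045]]
0.045 29 [[0.508, 0.554], [0.261, 0.297], [0.045, 0.054]]
0.055 53 [[0.512, 0.557], [0.258, 0.302], [0.055, 0.07]]
0.07 16 [[0.52, 0.545], [0.268, 0.29], [0.07, 0.079]]
0.08 14 [[0.529, 0.545], [0.266, 0.284], [0.08, 0.089]]
```

Run:
```python
from plant import robot
from h import *
for y in (2.05,1.14,1.57,.48,-.43,0):
    for p in((.532,.279,.27),(.514,-.235,.27)):
        q=robot.inverse_kinematics(p,[np.pi,0,y]);print(y,p[1],None if q is None else np.round(q,2))
robot.goto([.532,.279,.27],[np.pi,0,2.05])
f=robot.grab_frame("wrist");pickle.dump(f,open('pics/w1.pkl','wb'))
cv2.imwrite('pics/w1.png',cv2.resize(f['image'][:,:,::-1],(800,600)))
s=robot.sense();print(s['t'],s['tcp_pos'],s['tcp_rot'],-f['R'].T@f['t'],f['R'].round(2).tolist())
W=cloud(f);d=np.linalg.norm(W[...,:2]-[.532,.279],axis=-1)
for a,b in((.02,.045),(.055,.07),(.085,.1)):
    w=W[(d<.062)&(W[...,2]>a)&(W[...,2]<b)];print(a,len(w),np.round(np.c_[w.min(0),w.max(0)],4).tolist() if len(w) else'')
```

```text
2.05 0.279 [ 0.17  0.52 -1.03  1.64  0.46  1.25 -0.47]
2.05 -0.235 [ 0.84  0.33 -0.61  1.74  0.2   1.14  0.64]
1.14 0.279 [ 0.12  0.48 -0.95  1.65  0.41  1.23 -1.34]
1.14 -0.235 [ 0.72  0.3  -0.46  1.74  0.15  1.13 -0.21]
1.57 0.279 [ 0.16  0.51 -1.01  1.64  0.45  1.24 -0.94]
1.57 -0.235 [ 0.79  0.32 -0.54  1.74  0.18  1.13  0.19]
0.48 0.279 [ 0.07  0.45 -0.86  1.65  0.36  1.21 -1.96]
0.48 -0.235 [ 0.62  0.29 -0.33  1.75  0.1   1.12 -0.83]
-0.43 0.279 [-0.95  0.35  0.53  1.71 -0.19  1.14 -2.37]
-0.43 -0.235 [ 0.49  0.27 -0.17  1.76  0.05  1.11 -1.7 ]
0 0.279 [ 0.24  0.59 -1.17  1.64  0.56  1.3  -2.6 ]
0 -0.235 [ 0.56  0.28 -0.26  1.75  0.08  1.12 -1.29]
3.5917 [0.53245011 0.27828233 0.26983866] [-3.14138030e+00  2.66955871e-04  2.04864517e+00] [0.49653839 0.34896585 0.40239065] [[0.89, 0.46, -0.0], [0.44, -0.85, 0.31], [0.14, -0.27, -0.95]]
0.02 6064 [[0.4716, 0.5844], [0.2264, 0.3392], [0.0202, 0.0449]]
0.055 819 [[0.5064, 0.5498], [0.2608, 0.3044], [0.055, 0.0699]]
0.085 24 [[0.5166, 0.5362], [0.28, 0.2941], [0.0855, 0.0901]]
```

View pics/w1.png

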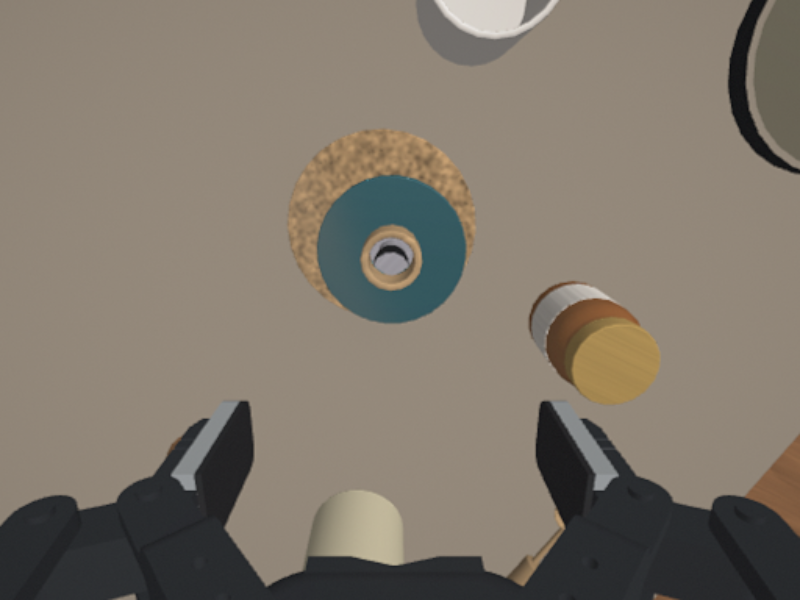

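The wrist view shows the collar at (391,258), the cap circle at about (392,248), and the jaw tips at (250,402) and (537,402). I'll check camera bias against the jaws and zoom in on the knob.

Run:
```python
from h import *
f=pickle.load(open('pics/w1.pkl','rb'))
def proj(X):
    c=f['R']@X+f['t'];return (f['fx']*c[0]/c[2]+f['cx'],f['fy']*c[1]/c[2]+f['cy'],c[2])
print('tcp',proj(np.array([.53245,.27828,.26984])),f['cx'],f['cy'],f['fx'])
W=cloud(f)
for z in(.0902,.062):print(z,proj(np.array([.5281,.2826,z])))
# per-finger tip cloud
m=(W[...,2]>.2)
R=np.array([[np.cos(2.0486),np.sin(2.0486)],[np.sin(2.0486),-np.cos(2.0486)]]) # tool x,y axes as columns
t=(W[...,:2]-[.53245,.27828])@R
v=np.mgrid[:384,:512][0]
tip=m&(v<300)
for sgn in(-1,1):
    q=tip&(np.sign(t[...,1])==sgn);a=np.abs(t[q][:,1]);print(sgn,q.sum(),'inner |y|',np.percentile(a,[0.5,2,10]),'x',np.percentile(t[q][:,0],[1,50,99]),'z',np.percentile(W[q][:,2],[1,50]))
c=f['image'][125:215,190:310,::-1];cv2.imwrite('pics/c1.png',cv2.resize(c,(800,600),interpolation=cv2.INTER_CUBIC))
w=W[155:176,236:266];np.set_printoptions(linewidth=220)
print((W[150:180:2,234:268:2,2]*1000).round())
```

```text
tcp (np.float64(251.3287260145501), np.float64(270.6970283192263), np.float64(0.15050415980152337)) 252.1513702284732 198.1943560591059 314.4574857874009
0.0902 (np.float64(250.12374170018876), np.float64(172.54786812955547), np.float64(0.3196555163586918))
0.062 (np.float64(250.31119882642665), np.float64(166.66730371994237), np.float64(0.3464902239601054))
-1 1777 inner |y| [0.04167632 0.04179612 0.04199413] x [-0.00752907  0.00899123  0.01216691] z [0.27393186 0.29102511]
1 1775 inner |y| [0.04279661 0.04291311 0.0431044 ] x [-0.00767771  0.00890736  0.01207469] z [0.27390274 0.29078736]
[[36. 36. 51. 61. 62. 62. 64. 64. 63. 63. 64. 64. 65. 62. 54. 40. 35.]
 [34. 51. 62. 62. 64. 62. 64. 63. 62. 62. 62. 63. 63. 63. 63. 57. 35.]
 [43. 63. 64. 62. 63. 30. 31. 37. 38. 38. 33. 31. 63. 63. 63. 62. 53.]
 [61. 65. 63. 31. 32. 31. 43. 47. 51. 51. 46. 37. 31. 31. 63. 63. 62.]
 [62. 63. 63. 30. 32. 47. 66. 71. 72. 72. 68. 50. 32. 32. 31. 64. 63.]
 [62. 62. 32. 32. 32. 71. 79. 81. 83. 84. 78. 73. 65. 32. 31. 64. 64.]
 [62. 62. 31. 33. 76. 83. 89. 62. 63. 64. 90. 85. 79. 33. 32. 30. 63.]
 [64. 50. 32. 31. 88. 62. 62. 63. 63. 63. 65. 63. 90. 71. 32. 32. 64.]
 [63. 52. 30. 80. 63. 64. 63. 63. 64. 64. 63. 64. 62. 84. 31. 42. 63.]
 [64. 57. 36. 32. 64. 63. 63. 62. 64. 63. 63. 63. 63. 31. 31. 48. 64.]
 [64. 62. 46. 31. 63. 63. 62. 63. 63. 63. 64. 62. 63. 32. 39. 55. 62.]
 [65. 61. 53. 41. 31. 64. 62. 63. 63. 63. 63. 63. 30. 32. 48. 63. 63.]
 [62. 63. 61. 48. 42. 35. 63. 63. 63. 63. 63. 31. 39. 45. 57. 63. 63.]
 [64. 63. 63. 57. 51. 44. 40. 40. 37. 39. 39. 44. 49. 54. 64. 62. 63.]
 [34. 63. 63. 62. 59. 54. 50. 47. 47. 48. 50. 53. 57. 62. 63. 64. 35.]]
```

View pics/c1.png

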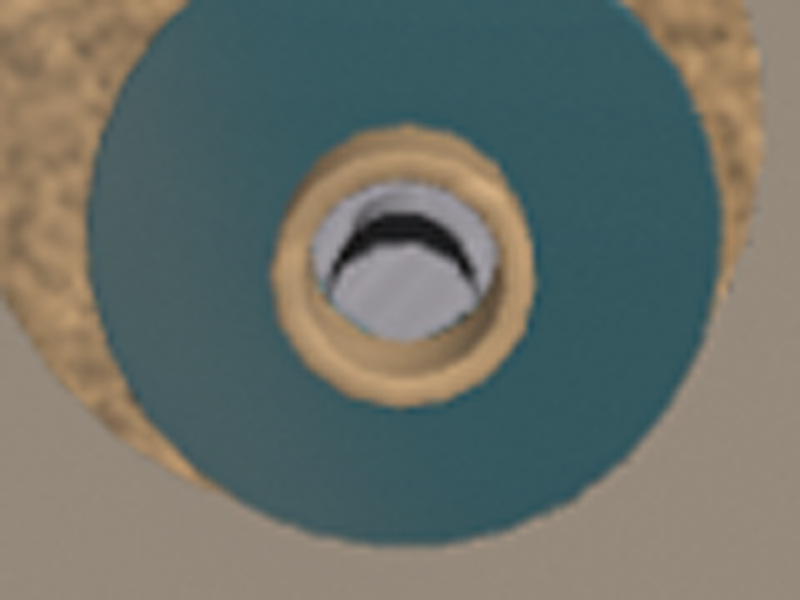

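The crop shows the knob's black near side at crop (405,225), inside the collar bore and roughly concentric with the collar at (404,265). The far part of the knob top renders as see-through. I'll now view the tin from the same relative pose and yaw so the camera bias cancels.

```bash
cat >> h.py <<'E'
from scipy.optimize import least_squares
def fixr(p,r,c0):
    return least_squares(lambda c:np.linalg.norm(p[:,:2]-c,axis=1)-r,c0,loss='soft_l1',f_scale=.001).x
E
python3 - <<'E'
from plant import robot
from h import *
robot.goto([.514,-.235-.003,.27],[np.pi,0,2.05])
f=robot.grab_frame("wrist");pickle.dump(f,open('pics/w2.pkl','wb'))
cv2.imwrite('pics/w2.png',f['image'][:,:,::-1])
s=robot.sense();print(s['t'],s['tcp_pos'])
W=cloud(f);d=np.linalg.norm(W[...,:2]-[.514,-.235],axis=-1)
w=W[(d<.07)&(W[...,2]>.084)&(W[...,2]<.1)];print('rim',len(w),w[:,2].mean(),np.percentile(w[:,2],[5,50,95]),circ(w),np.c_[w.min(0),w.max(0)].round(4).tolist())
print('fix',fixr(w,.046,[.514,-.235]))
f=pickle.load(open('pics/w1.pkl','rb'));W=cloud(f);d=np.linalg.norm(W[...,:2]-[.528,.2826],axis=-1)
w=W[(d<.02)&(W[...,2]>.08)];print('knob',len(w),fixr(w,.012,[.528,.2826]),w[:,2].max())
w=W[(d<.03)&(W[...,2]>.058)&(W[...,2]<.068)&(d>.0155)];print('collar',len(w),w[:,:2].mean(0),fixr(w,.0193,[.528,.2826]),np.median(w[:,2]))
E
```

```text
5.5167 [ 0.51460607 -0.23644986  0.27024325]
rim 1326 0.09009052954145687 [0.0855611  0.09066252 0.09201138] (array([ 0.51043875, -0.23418107]), np.float64(0.04546490588111284)) [[0.4629, 0.558], [-0.2825, -0.187], [0.084, 0.0934]]
fix [ 0.51037536 -0.23404807]
knob 3532 [0.53114193 0.2799192 ] 0.3481314634459066
collar 557 [0.52772818 0.28316079] [0.52791901 0.28296903] 0.06275472521553932
```

Run:
```python
from plant import robot
from h import *
f=pickle.load(open('pics/w1.pkl','rb'));W=cloud(f);d=np.linalg.norm(W[...,:2]-[.528,.2826],axis=-1)
for lo in(.066,.075,.083):
    w=W[(d<.02)&(W[...,2]>lo)&(W[...,2]<.1)];print('knob',len(w),fixr(w,.012,[.528,.2826]))
f=pickle.load(open('pics/w2.pkl','rb'));W=cloud(f)
z=robot.sense();print(z['t'],z['tcp_pos'])
yaw=z['tcp_rot'][2];R=np.array([[np.cos(yaw),np.sin(yaw)],[np.sin(yaw),-np.cos(yaw)]])
t=(W[...,:2]-z['tcp_pos'][:2])@R;v=np.mgrid[:384,:512][0]
for sgn in(-1,1):
    q=(W[...,2]>.2)&(v<300)&(np.sign(t[...,1])==sgn);print(np.percentile(abs(t[q][:,1]),2),np.percentile(t[q][:,0],[1,99]))
```

```text
knob 90 [0.52829481 0.28213106]
knob 64 [0.52829507 0.28211815]
knob 33 [0.52831079 0.28213706]
5.5167 [ 0.51460607 -0.23644986  0.27024325]
0.04185797289244375 [-0.00775214  0.01226053]
0.04285138035781401 [-0.00768287  0.01220305]
```

Run:
```python
from plant import robot
from h import *
def st(l):
    s=robot.sense();print(l,s['t'].round(2),s['tcp_pos'].round(4),s['tcp_rot'].round(4),s['wrist_force'].round(2),s['opening'].round(3),s['gripper_force'].round(1));return s
robot.goto([.5288,.2799,.16],[np.pi,0,2.05]);robot.sleep(.3);st('above')
if robot.move_straight([.5288,.2799,.0755],vel=.08,contact_N=6): print('CONTACT')
robot.sleep(.2);st('down')
robot.grip(0.0,60);st('grip')
robot.move_straight([.5288,.2799,.13],vel=.08);robot.sleep(.3);st('lift')
f=robot.grab_frame("wrist");pickle.dump(f,open('pics/w3.pkl','wb'))
cv2.imwrite('pics/w3.png',cv2.resize(f['image'][:,:,::-1],(800,600)))
```

```text
Traceback (most recent call last):
AttributeError: 'float' object has no attribute 'round'
```

```bash
cat >> h.py <<'E'
from plant import robot
def st(l):
    s=robot.sense();print(l,*[np.round(s[k],4).tolist() for k in('t','tcp_pos','tcp_rot','wrist_force','opening','gripper_force')]);return s
def snap(n):
    f=robot.grab_frame("wrist");pickle.dump(f,open(f'pics/{n}.pkl','wb'))
    cv2.imwrite(f'pics/{n}.png',cv2.resize(f['image'][:,:,::-1],(800,600)));return f
E
python3 - <<'E'
from h import *
st('above')
if robot.move_straight([.5288,.2799,.0755],vel=.08,contact_N=6): print('CONTACT')
robot.sleep(.2);st('down')
robot.grip(0.0,60);st('grip')
robot.move_straight([.5288,.2799,.13],vel=.08);robot.sleep(.3);st('lift')
snap('w3')
E
```

```text
above 7.7333 [0.5291, 0.2794, 0.1601] [3.1415, 0.0002, 2.049] [-0.3526, 0.285, 0.4927] 0.9967 0.0
down 9.1417 [0.529, 0.28, 0.0759] [3.1408, 0.0001, 2.0499] [0.4969, 0.32, -0.0887] 0.9988 0.0
grip 9.7417 [0.529, 0.2801, 0.0758] [3.141, -0.0, 2.05] [0.6645, 0.4903, 2.5077] 0.2586 58.9638
lift 10.875 [0.5286, 0.2798, 0.1296] [-3.1409, -0.0002, 2.0501] [-0.5498, -0.9726, -2.8159] 0.2558 58.8327
```

View pics/w3.png

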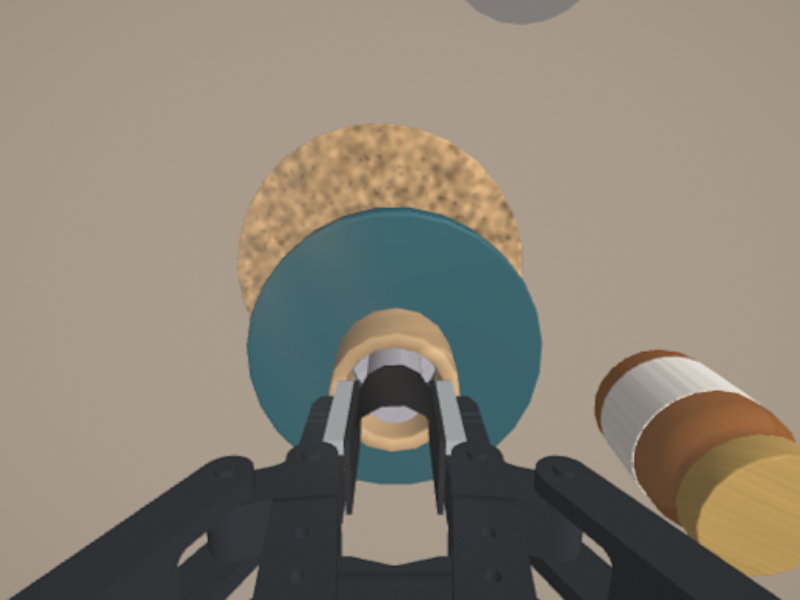

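The lids are gripped squarely and lifted off the trivet (cap spans 247–541 px, 2.8 N load). The tin target is TCP (.5111,-.2362), and the home TCP height should be about .140.

Run:
```python
from h import *
robot.move_straight([.5288,.2799,.25],vel=.15)
robot.move_straight([.5111,-.2362,.25],vel=.2);robot.sleep(.2)
robot.move_straight([.5111,-.2362,.170],vel=.12);robot.sleep(.4);st('over')
snap('w4')
if robot.move_straight([.5111,-.2362,.146],vel=.03,contact_N=6): print('EARLY CONTACT')
st('in')
```

```text
over 16.025 [0.5112, -0.2363, 0.1703] [3.1414, 0.0005, 2.0498] [-0.0057, 0.1653, -3.5705] 0.2565 58.8628
in 17.025 [0.5113, -0.2362, 0.1462] [3.1413, 0.0003, 2.05] [0.3626, -0.8038, -2.9385] 0.2633 58.8658
```

View pics/w4.png

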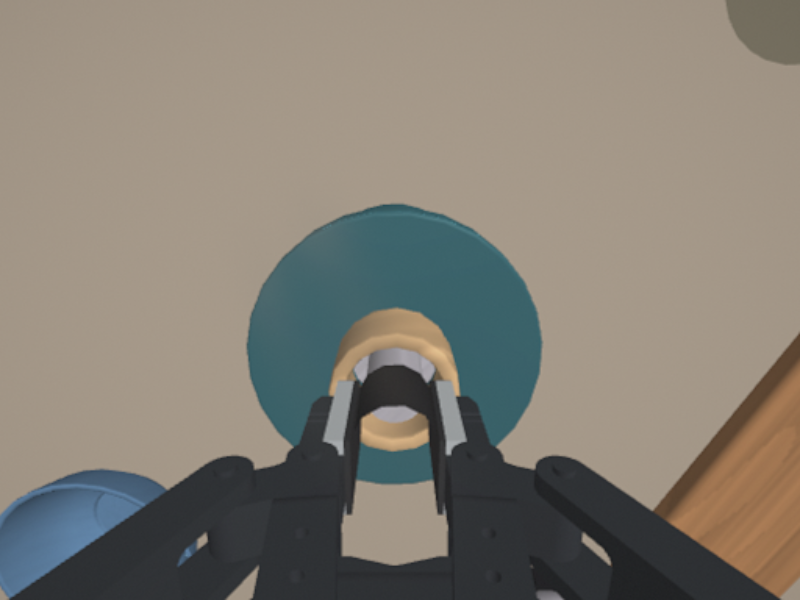

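The cap hides the tin, centred at about (394,345). The plug is 10 mm in with no contact, so I continue down to the rim.

Run:
```python
from h import *
c=robot.move_straight([.5111,-.2362,.1370],vel=.02,contact_N=8);print('contact',c)
robot.sleep(.3);st('home')
f=robot.grab_frame('scene');pickle.dump(f,open('pics/s2.pkl','wb'))
c=f['image'][150:246,106:234,::-1];cv2.imwrite('pics/s2.png',cv2.resize(c,(800,600),interpolation=cv2.INTER_CUBIC))
```

```text
contact True
home 17.7083 [0.5113, -0.2363, 0.1397] [3.1416, 0.0004, 2.0498] [0.1172, 0.3538, 4.8085] 0.2595 59.8119
```

View pics/s2.png

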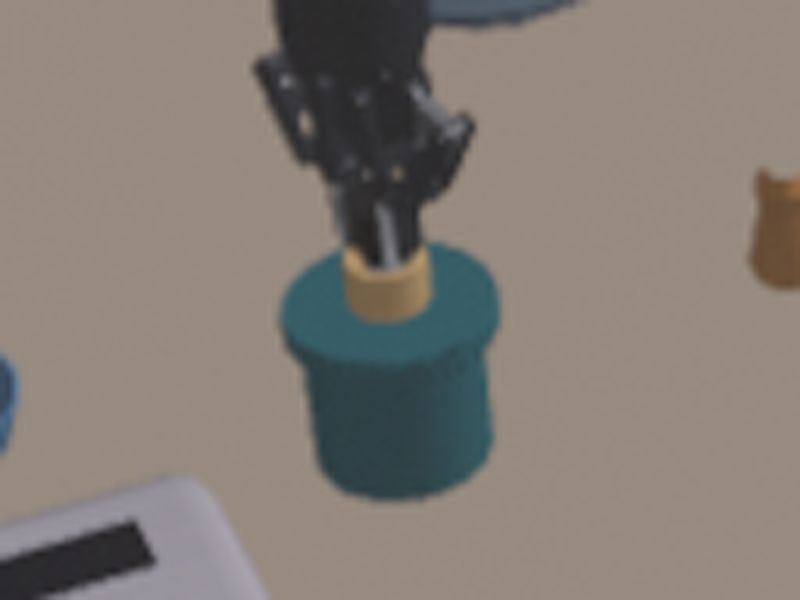

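Contact came at z=.1397, as predicted, and the lids sit level on the tin (cap at crop (390,300)). I'll release, retreat, wait and look.

Run:
```python
from h import *
robot.grip(1.0);st('open')
robot.move_straight([.5111,-.2362,.30],vel=.12);robot.sleep(1.2);s=st('up')
f=snap('w5');W=cloud(f)
c0=np.array([.5105,-.2341]);d=np.linalg.norm(W[...,:2]-c0,axis=-1);z=W[...,2]
w=W[(d<.03)&(d>.0155)&(z>.122)&(z<.132)];print('collar',len(w),fixr(w,.0193,c0),np.median(w[:,2]))
w=W[(d<.02)&(z>.135)&(z<.16)];print('knob',len(w),fixr(w,.012,c0),np.percentile(w[:,2],99))
w=W[(d<.052)&(d>.026)&(z>.09)&(z<.105)];A=np.c_[w[:,:2]-c0,np.ones(len(w))];print('cap plane',np.linalg.lstsq(A,w[:,2],rcond=None)[0])
w=W[(d<.065)&(z>.09)&(z<.105)];print('cap extents',(w.min(0)+w.max(0))[:2]/2,w.max(0)-w.min(0))
```

```text
open 18.3917 [0.5101, -0.2363, 0.1384] [-3.1399, -0.0016, 2.0497] [0.2626, 0.5517, 0.1174] 0.9984 0.0
up 21.0917 [0.5111, -0.2362, 0.3] [-3.1399, -0.0015, 2.0497] [-1.1323, 0.0249, 0.417] 1.0028 0.0
collar 671 [ 0.51008846 -0.23316235] 0.1266993931621905
knob 106 [ 0.51061775 -0.23404615] 0.1551909045875208
cap plane [-0.00080394 -0.0006428   0.09909914]
cap extents [ 0.51035196 -0.23370941] [0.11336157 0.11333504 0.01391184]
```

View pics/w5.png

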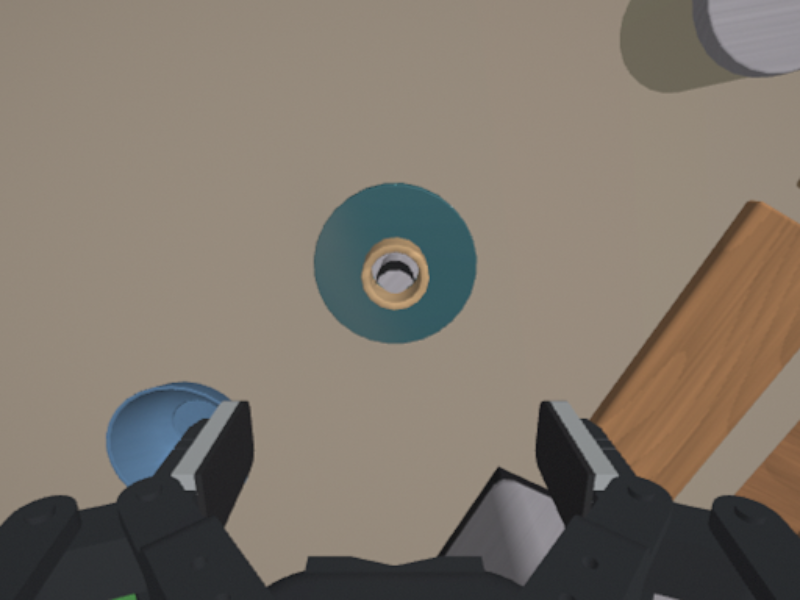

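The pair sits level on the tin, with the knob at the tin's centre and the collar at image (395,273). It has had its untouched moment, so now I take the collar.

Run:
```python
from h import *
p=[.5109,-.2357];A=[np.pi,0,2.05]
robot.move_straight(p+[.18],vel=.12,attitude=A);robot.sleep(.3);st('above')
c=robot.move_straight(p+[.112],vel=.06,contact_N=5);robot.sleep(.3);st(f'down {c}')
if not c:
    robot.grip(0.0,45);robot.sleep(.2);st('grip')
    f=robot.grab_frame('scene')
    c=f['image'][150:246,106:234,::-1];cv2.imwrite('pics/s3.png',cv2.resize(c,(800,600),interpolation=cv2.INTER_CUBIC))
```

```text
above 22.5917 [0.5111, -0.2358, 0.1804] [3.1413, 0.0007, 2.0498] [-0.7446, 0.3395, 0.7235] 0.9991 0.0
down False 24.175 [0.5109, -0.2358, 0.1122] [3.1415, 0.0003, 2.0499] [-0.7869, -0.1178, -0.3645] 1.0002 0.0
grip 24.85 [0.5112, -0.2357, 0.1123] [3.1413, 0.0004, 2.05] [0.8951, -0.7194, 2.6165] 0.4928 46.3619
```

View pics/s3.png

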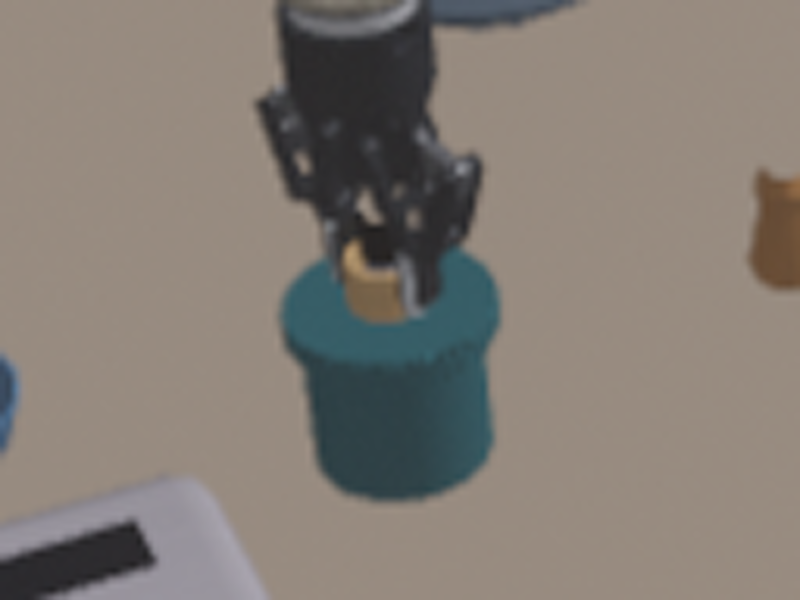

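The fingers hold the collar at crop (380,280) with the knob standing inside, and nothing has shifted. Now I lift straight up.

Run:
```python
from h import *
p=[.5111,-.2357];A=[np.pi,0,2.05]
robot.move_straight(p+[.135],vel=.03,attitude=A);st('part')
robot.move_straight(p+[.235],vel=.06,attitude=A);robot.sleep(.6);st('top')
f=robot.grab_frame('scene')
c=f['image'][126:246,90:250,::-1];cv2.imwrite('pics/s4.png',cv2.resize(c,(800,600),interpolation=cv2.INTER_CUBIC))
W=cloud(f);d=np.linalg.norm(W[...,:2]-[.513,-.2355],axis=-1)
w=W[(d<.07)&(W[...,2]>.08)&(W[...,2]<.16)];print(len(w),w.min(0),w.max(0))
w=W[(d<.053)&(d>.03)&(W[...,2]>.205)&(W[...,2]<.235)];B=np.c_[w[:,:2]-[.513,-.2355],np.ones(len(w))];print('cap',len(w),np.linalg.lstsq(B,w[:,2],rcond=None)[0])
```

```text
part 25.8167 [0.5109, -0.2357, 0.1349] [-3.1413, -0.0002, 2.0499] [0.3178, 0.0735, -1.0218] 0.4899 45.8664
top 28.2333 [0.5111, -0.2357, 0.235] [3.1416, 0.0, 2.05] [0.0663, -0.3167, -1.6151] 0.4915 45.866
541 [ 0.46461277 -0.28543212  0.08020427] [ 0.56635586 -0.18527101  0.15170874]
cap 268 [-0.00351886  0.00369294  0.21960987]
```

View pics/s4.png

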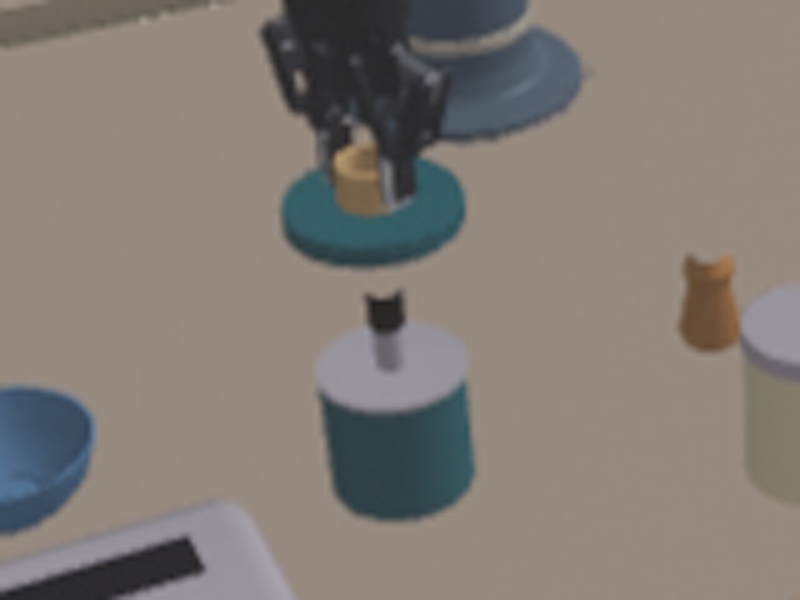

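The outer lid is held level at crop (373,205). It is clear of the knob at (385,310), and the inner lid is seated flat on the tin at (392,365).

```bash
python3 -c "
from plant import robot
robot.sleep(.5);print(robot.close_job())"
```

```text
the job is handed in; nothing more can be done
None
```

The job is handed in after about 29 s of the 54 s allowed: the inner lid is seated on the tin, and the outer lid is held level and still above it, clear of the knob.

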